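Select the fifth outlet and start

ROBOT

A 6-joint arm with a two-finger parallel gripper is mounted at the origin on a cart in front of the work surface, level with it; the furniture and walls round the work are solid. World frame = base frame: x ahead of the robot, y to its left, z up, the work surface at z = 0. Lengths are in m, angles in degrees, forces in N, time in s.
With the tool pointing down it reaches from about 0.3 to 0.75 m from the base axis. Payload 8.5 kg.
Tool frame: the origin (TCP) lies at the very end of the fingers, on their centre line; the grasp point (between the pads) lies 19 mm behind it; z points along the fingers, y is the line along which they close (so a half turn about z gives the same grasp; the last joint's range is limited). The gripper opens to 85 mm and grips with 20 to 120 N. Pads are 22 mm wide; open, the fingers measure 114 mm over their backs; the gripper's body (76 mm by 85 mm) begins 54 mm behind the grasp point. The pads swing forward as they close: fully open they stand 13 mm farther back than shut.
Start: joints at [60.43, 21.807, 74.336, -0, 83.858, -12.336], TCP at [0.163, 0.525, 0.231] pointing down, gripper open.
Joint ranges: [-178.18, 178.18], [-50.72, 133.34], [12.68, 142.11], [-81.47, 261.47], [9.98, 163.14], [-165.26, 165.26]. Speed limits (degrees/s): [136.94, 136.94, 180, 180, 180, 180].

INTERFACE

Orientations are given as a 3x3 rotation matrix whose columns are the frame's x, y, z axes.
In Python, from rig import env, optics, spotter gives the robot as it stands.
- The arm moves only by the shell command python3 -m crank 'ROWS' [FORCE]. ROWS is JSON, one flat list of numbers, 5 for each row, row after row: the finger opening in cm, from 0 to 8.54, then the shift along the tool's x, y, z in cm, then the turn about the tool's z in rad. A call has exactly 8 rows; each row shifts and turns the commanded pose from where the row before left it, along the tool's axes as they then stand; what a row does not reach is not made up. A row lasts 1/12 s, in which the tool goes at most 41.7 mm and 7.16 degrees, less where a joint would pass 70% of its speed; a pose out of reach is approached as far as the arm can. A call is refused whole if a number of a shift passes 4.17 or a number of a turn 0.125, either way. A call with a gripper value outside its range is refused whole. The fingers move at their own pace and stop on an object; FORCE is the grip in N (left out, the last holds). Time passes only in rows, so rows that do not move let the fingers close, or fill a call up. It gives the time, the measured TCP pose, the force, the opening and the grip force at its end, in the units of the state.
- env.observe(): the state, without advancing time (a new reading comes with each control period).
- optics.get_image(name): name is "scene" or "top"; returns a dict with "color" (420x560x3 uint8, red, green, blue), "intrinsics" (3x3 intrinsics, pixels), "distortion" ([k1, k2, p1, p2, k3] as OpenCV has them; the pictures are not rectified), "pose" (4x4, takes a point from camera to world coordinates). Camera axes: x right, y up, looking along -z (the intrinsics and any distortion apply to the point x, -y, -z); pixel columns grow to the right and rows downward; lengths in m; the calibration is good to about 2 mm. A picture is of the moment at which its call begins. There is no depth.
- env.close_job(): hands the job in; it is judged then, once.
Trained networks look in a picture, given as the dict that the camera call returned (one of the last four; its "shot" number tells which), for a name from the list of things; names that differ only in an ending like _2 or _b are one class to them, and where a whole thing is asked for, a point or a joint stands for the part that bears it (a point fixed in the world has none). Each returns a list of dicts, best first, with "score" (0 to 1); they miss things now and then, are a little off and sometimes report something else, mostly with a low value. They report only what shows in the picture. A call takes as long as a camera call.
- spotter.look_for(picture, query): "at" ([column, row] as shares, 0 to 1, of the picture: columns of its width, rows of its height, amid what is visible of it).
The state is a dict: "time_s": time; "q": joint angles; "qvel": joint speeds; "joint_efforts": joint torques, N m; "position": TCP position; "tool_rot": TCP orientation; "ft_force": force on the tool from outside, world axes, zero at the start; "wrist_torque": the same for the moment, N m; "grip_width": finger opening in m; "gripper_force": force on a finger pad.
Only numpy, scipy, OpenCV 4.12 (cv2) and the standard library are available. Lean on these libraries where they do the work, as an engineer would, in place of code of your own. Each camera call takes 0.05 s, during which the arm holds its last target. There are 200 camera calls.

TASK

The flow selector valve is to feed its fifth outlet: with a fingertip, gently push the lever clockwise, counting the clicks, from wherever it stands until it rests at the fifth outlet counted clockwise from the capped home stub, and never let it run past that outlet. Only then press the round start button on the valve's base fully down with a fingertip and let it come up again. Nothing is to be gripped or lifted, the valve must stay where it stands, and the small things round it must not be shifted.

Things in the scene. Friction and masses are not known exactly. Their poses are not given: they have to be found in the camera images.
- valve: flow selector valve, 1.5 kg, loose on rubber feet: aluminium base plate 196 x 130 mm (x by y), top 16 mm above the table; on it a round grey head, radius 46 mm at the foot, top 48 mm up, its vertical axis at x = +25 mm, y = 0. Origin at the centre of the underside; x along the plate away from the start button, z up
- home_stub (a point): outer end of the home stub with its fat black cap, 62 mm from the turning axis, 33 mm up, at 105 degrees counter-clockwise from the valve's +x. Seven thin steel outlets follow it clockwise, 30 degrees apart, ends 60 mm from the axis: at 75, 45, 15, -15, -45 (the fifth), -75 and -105 degrees. A pale tick on the head's top marks each
- valve_axis (a point): point on the lever's vertical turning axis, at the top of the hub, 62 mm above the table; its axes are the valve's
- selector (a joint): angle of the lever, rad: 0 at the capped home stub, growing clockwise from above, 0.5236 (30 degrees) a click: 1 to 7 clicks = outlets 1 to 7, stops at both ends; the fifth is 2.618. A sprung detent draws it to the nearest position; about 2 N at the post takes it over the hump half-way, then it snaps ahead by itself. It starts at home or at outlet 1, 2 or 3
- selector_post (a point): centre of the top of the lever's upright black finger post: 12 mm diameter, 42 mm from the turning axis, top 87 mm above the table, free down to the arm's top at 57 mm. The arm, 12 mm wide, joins it to a hub of radius 14 mm and ends in a pointer 54 mm from the axis. Site x points outward from the axis along the lever, z up
- start (a joint): travel of the start button, m: 0 up, 0.005 fully down; it springs back; about 4 N fully down
- start_top (a point): centre of the top of the start button, a plain grey cap of radius 12 mm in a black housing on the base plate, 95 mm from the lever's axis on the valve's -x side; pressed straight down
- vial_0: small capped glass vial, 23 mm diameter, 51 mm tall, a bystander beside the valve; origin at the underside
- vial_2: small capped glass vial, 23 mm diameter, 51 mm tall, a bystander beside the valve; origin at the underside
- stopper_0: rubber stopper, 27 mm diameter, 26 mm tall, a bystander beside the valve; origin at the underside
- timer: white kitchen-style timer with three buttons, 62 x 64 x 19 mm, a bystander beside the valve; origin at the underside
- boss_head: grey metal boss head clamp, 60 x 52 x 30 mm, a bystander beside the valve; origin at the underside
- stir_bar_0: white stirring bar, 8 x 26 x 8 mm, a bystander in front of the valve; origin at the underside

How it is judged (in metres and radians):
On the way, in this order (a step that is already met when the one before it is completed fails the run):
1. the lever rests at the fifth outlet (value of joint selector between 2.5 and 2.74 rad and velocity of joint selector between -0.3 and 0.3 rad/s), for 0.3 s.
2. the start button is pressed down (value of joint start above 0.004 m), for 0.05 s.
At the end, for the whole second after the job is handed in: the lever rests within about 0.12 rad of the fifth outlet, the start button was pressed after that and is up again, and the valve stands within 20 mm of its first place (value of joint selector between 2.5 and 2.74 rad and value of joint start below 0.0015 m and distance of valve from where it was at the start of the episode below 0.02 m and angle between valve's own z axis and vertical below 0.05 rad and linear speed of valve below 0.01 m/s); the robot touches nothing.
It fails at once if the lever runs past the fifth outlet (over the hump toward the sixth) (value of joint selector above 2.95 rad).
It fails at once if the start button is pressed while the lever is not at the fifth outlet (value of joint start above 0.003 m and (value of joint selector below 2.4 rad or value of joint selector above 2.85 rad)).
It fails at once if the lever is gripped or forced (more than 20 N from the fingers) (contact force between the fingers and selector above 20 N).
It fails at once if the valve is lifted, tipped or shoved away (distance of valve from where it was at the start of the episode above 0.025 m or angle between valve's own z axis and vertical above 0.12 rad).
It fails at once if a bystander is lifted, knocked or shifted by more than 20 mm (distance of any of vial_0, vial_2, stopper_0, timer, boss_head, stir_bar_0 from where it was at the start of the episode above 0.02 m).
It also fails if it takes over 70 s, if anything falls off the work surface, if the arm or the gripper's body presses on something with over 40 N, if the wrist force passes 120 N, or if a joint passes its speed limit or range.

## Working session

There is one attempt and no reset: what is moved stays moved. The work goes in short steps, Python scripts to look and compute and a shell command to move; the robot and the scene stay as the last step left them, time stands still between calls to the robot, and variables do not carry over. Pictures are saved under pics/ and viewed, at most 13 in all, crops included, and the job is handed in when it is done.

```bash
mkdir -p pics; cat > h.py <<'E'
import numpy as np, cv2
from rig import env, optics, spotter
def ray(im,px):
    n=cv2.undistortPoints(np.array([[px]],float),np.array(im["intrinsics"],float),np.array(im["distortion"],float))[0,0]
    P=np.array(im["pose"]); return P[:3,3],P[:3,:3]@np.array([n[0],-n[1],-1])
def at(im,px,z):
    o,d=ray(im,px); return (o+d*(z-o[2])/d[2])[:3]
def proj(im,p):
    P=np.array(im["pose"]); c=P[:3,:3].T@(np.array(p)-P[:3,3]); c=c*[1,-1,-1]
    return cv2.projectPoints(c[None],np.zeros(3),np.zeros(3),np.array(im["intrinsics"],float),np.array(im["distortion"],float))[0][0,0]
def save(im,n): cv2.imwrite("pics/"+n,im["color"][:,:,::-1])
E
python3 - <<'E'
from h import *
np.set_printoptions(precision=4,suppress=True)
Z=dict(valve_axis=.062,selector_post=.087,start_top=.025,home_stub=.033,valve=.03,vial_0=.03,stopper_0=.015,timer=.01,boss_head=.015,stir_bar_0=.004)
for n in("top","scene"):
    im=optics.get_image(n); save(im,n+"0.png"); print(n,np.array(im["pose"])[:3,3])
    for q,z in Z.items():
        for r in spotter.look_for(im,q)[:2]:
            px=np.array(r["at"])*[560,420]; print(q,round(r["score"],2),px.round(1),at(im,px,z))
s=env.observe(); print(s["time_s"],s["position"],s["tool_rot"],s["ft_force"],s["grip_width"])
E
```

```text
top [0.4459 0.0172 0.9178]
valve_axis 0.64 [233.6 222.1] [0.5506 0.0991 0.062 ]
valve_axis 0.29 [219.9 200.1] [0.5919 0.1237 0.062 ]
selector_post 0.56 [225.7 198.3] [0.5906 0.1103 0.087 ]
selector_post 0.31 [245.1 253. ] [0.4926 0.0771 0.087 ]
start_top 0.6 [248.7 251.1] [0.4995 0.0748 0.025 ]
home_stub 0.64 [235.2 220.6] [0.5569 0.0988 0.033 ]
valve 0.88 [235.2 219. ] [0.5604 0.099  0.03  ]
valve 0.23 [287.8 189. ] [ 0.6155 -0.002   0.03  ]
vial_0 0.68 [222.3 200.3] [0.5968 0.1231 0.03  ]
vial_0 0.64 [169.7 231.7] [0.5393 0.2228 0.03  ]
stopper_0 0.71 [323.8 237.1] [ 0.5231 -0.0685  0.015 ]
stopper_0 0.6 [200.9 267.9] [0.4706 0.1663 0.015 ]
timer 0.96 [324.2 237.1] [ 0.5235 -0.0697  0.01  ]
boss_head 0.79 [278.8 154.9] [0.687  0.0134 0.015 ]
boss_head 0.62 [236.9 290.9] [0.4261 0.0988 0.015 ]
stir_bar_0 0.36 [233.7 221.2] [0.5594 0.1044 0.004 ]
scene [ 0.0812 -0.3255  0.6709]
valve_axis 0.68 [251.7 226.5] [0.5149 0.0619 0.062 ]
valve_axis 0.37 [326.4 197.7] [ 0.6472 -0.0014  0.062 ]
selector_post 0.57 [250.9 192.3] [0.5595 0.0979 0.087 ]
start_top 0.58 [237.8 243.5] [0.4959 0.0796 0.025 ]
home_stub 0.63 [249.7 223.5] [0.5392 0.0878 0.033 ]
valve 0.83 [248.3 228.5] [0.5305 0.0841 0.03  ]
vial_0 0.8 [315.6 224.5] [ 0.6075 -0.0062  0.03  ]
vial_0 0.74 [190.8 201.7] [0.5213 0.2131 0.03  ]
stopper_0 0.47 [190.7 233.7] [0.4715 0.1686 0.015 ]
timer 0.96 [319.2 280.1] [ 0.5221 -0.0707  0.01  ]
timer 0.16 [251.  222.4] [0.5593 0.1026 0.01  ]
boss_head 0.66 [328.9 203. ] [0.6813 0.012  0.015 ]
stir_bar_0 0.55 [199.8 273.1] [0.4215 0.1019 0.004 ]
1.1 [0.1629 0.5253 0.2313] [[-0.9551  0.2963 -0.    ]
 [ 0.2963  0.9551 -0.    ]
 [ 0.     -0.     -1.    ]] [-0.4913 -1.01    0.6125] 0.08590066381480117
```

```bash
python3 - <<'E'
import cv2
a=cv2.imread("pics/top0.png")[130:310,140:380]; b=cv2.imread("pics/scene0.png")[130:310,150:390]
cv2.imwrite("pics/c0.png",cv2.resize(a,None,fx=3.3,fy=3.3,interpolation=cv2.INTER_CUBIC))
cv2.imwrite("pics/c1.png",cv2.resize(b,None,fx=3.3,fy=3.3,interpolation=cv2.INTER_CUBIC))
E
```

```text
(no output)
```

View pics/c0.png

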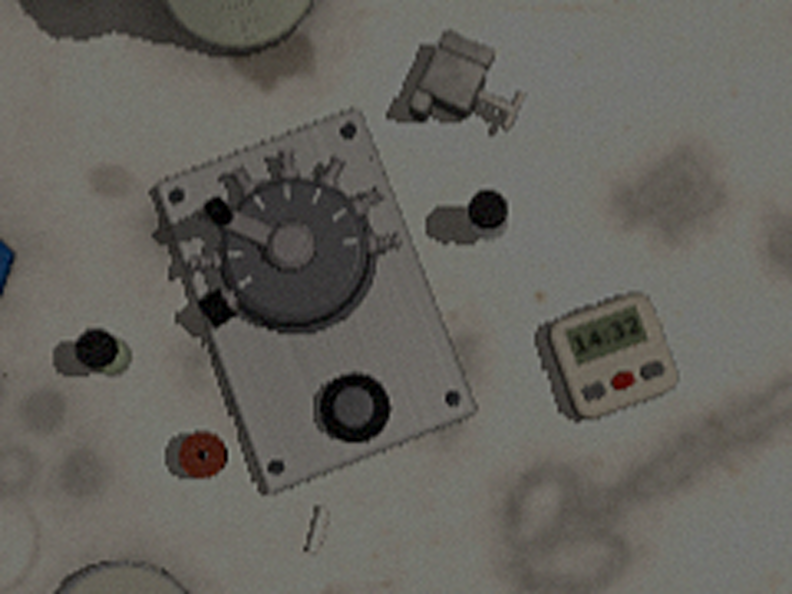

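View pics/c1.png

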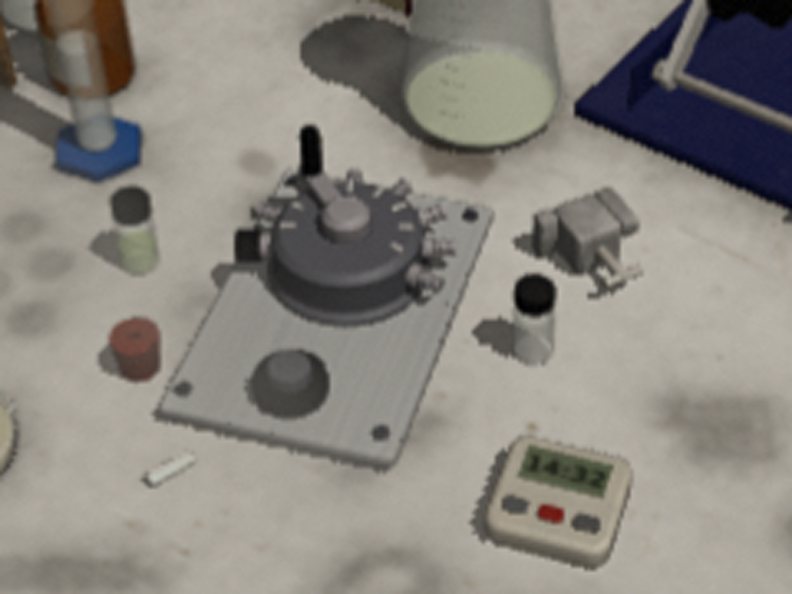

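The top crop shows the hub at about (292,245), the post top at (217,212), the capped stub at (215,308) and the button at (353,407). The plate corners are at (153,188), (357,109), (476,410) and (266,493). The scene crop shows the hub at (345,215), the post top at (310,130) and the button top at (291,365). The lever seems to be at outlet 2.

```bash
python3 - <<'E'
from h import *
np.set_printoptions(precision=4,suppress=True)
t=optics.get_image("top"); s=optics.get_image("scene")
T=lambda u,v:(140+u/3.3,130+v/3.3); S=lambda u,v:(150+u/3.3,130+v/3.3)
C=[at(t,T(*c),.016) for c in [(155,190),(355,110),(474,410),(266,492)]]
ctr=np.mean(C,0); d=(C[0]+C[1]-C[2]-C[3])[:2]; yaw=np.arctan2(d[1],d[0]); print("ctr",ctr,"yaw",np.degrees(yaw),np.linalg.norm(d)/2,np.linalg.norm(C[0]-C[1]))
print("pred axis",ctr[:2]+.025*np.array([np.cos(yaw),np.sin(yaw)]),"btn",ctr[:2]-.07*np.array([np.cos(yaw),np.sin(yaw)]))
for n,im,p,z in[("hub",t,T(292,245),.062),("hub",s,S(345,212),.062),("post",t,T(217,212),.087),("post",s,S(310,130),.087),("btn",t,T(353,407),.03),("btn",s,S(291,365),.03)]:
    print(n,at(im,p,z))
# button height by triangulation
o1,d1=ray(t,T(353,407));o2,d2=ray(s,S(291,365))
a=np.linalg.lstsq(np.c_[d1,-d2],o2-o1,rcond=None)[0]; print("btn tri",o1+d1*a[0],o2+d2*a[1])
h=(at(t,T(292,245),.062)+at(s,S(345,212),.062))/2; p=(at(t,T(217,212),.087)+at(s,S(310,130),.087))/2
v=p-h; a=np.arctan2(v[1],v[0]); print(np.linalg.norm(v[:2]),"rel deg",np.degrees(a-yaw),"sel",105-np.degrees(a-yaw))
E
```

```text
ctr [0.5596 0.1016 0.016 ] yaw 20.06851909634439 0.18955770348237724 0.12676460437828937
pred axis [0.5831 0.1102] btn [0.4939 0.0776]
hub [0.5838 0.1081 0.062 ]
hub [0.5798 0.1075 0.062 ]
post [0.5988 0.1458 0.087 ]
post [0.5998 0.1464 0.087 ]
btn [0.4951 0.0777 0.03  ]
btn [0.4982 0.0802 0.03  ]
btn tri [0.4948 0.0774 0.0348] [0.4951 0.0772 0.0348]
0.042124480247768166 rel deg 45.31601744879164 sel 59.68398255120836
```

View pics/scene0.png

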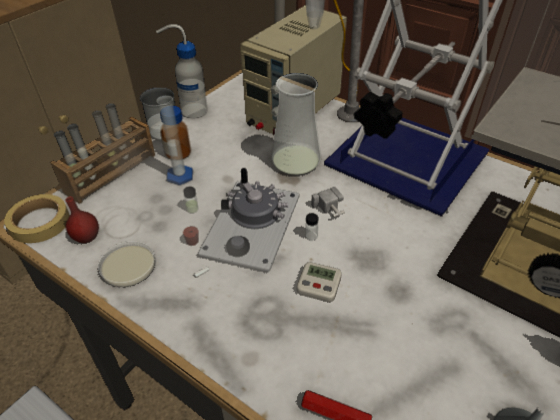

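View pics/top0.png

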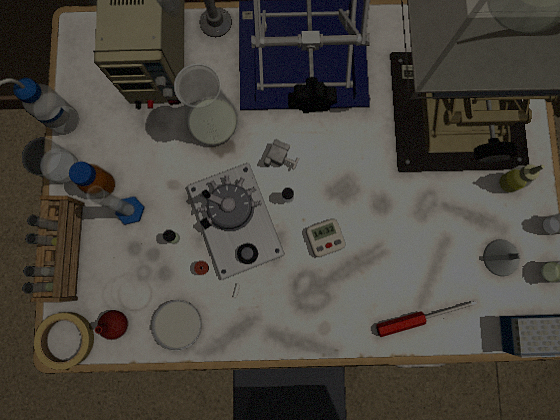

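The work area is clear: the beaker's near edge is at about x=0.70, and the rack is far to the left. I'll go above the start point with the fingers closed.

```bash
python3 -m crank '[0,-3.1,-1.4,0,0, 0,-3.1,-1.4,0,0, 0,-3.1,-1.4,0,0, 0,-3.1,-1.4,0,0, 0,-3.1,-1.4,0,0, 0,-3.1,-1.4,0,0, 0,-3.1,-1.4,0,0, 0,-3.1,-1.4,0,0]' 20; python3 -m crank '[0,-3.1,-1.4,0,0, 0,-3.1,-1.4,0,0, 0,-3.1,-1.4,0,0, 0,-3.1,-1.4,0,0, 0,-3.1,-1.4,0,0, 0,-3.1,-1.4,0,0, 0,0,0,2,0.068, 0,0,0,2,0.068]'; python3 -m crank '[0,0,0,2,0, 0,0,0,2,0, 0,0,0,0,0, 0,0,0,0,0, 0,0,0,0,0, 0,0,0,0,0, 0,0,0,0,0, 0,0,0,0,0]'
```

```text
time_s: 1.87
position: [0.3677, 0.3435, 0.2315]
tool_rot: [[-0.955, 0.296, 0.0], [0.296, 0.955, 0.0], [-0.0, 0.0, -1.0]]
ft_force: [-0.9, 0.1, 0.9]
grip_width: 0.0002
gripper_force: 0.0
time_s: 2.53
position: [0.5211, 0.2081, 0.1912]
tool_rot: [[-0.904, 0.428, 0.002], [0.428, 0.904, 0.0], [-0.002, 0.001, -1.0]]
ft_force: [-0.3, 0.6, -0.9]
grip_width: -0.0
gripper_force: 0.0
time_s: 3.2
position: [0.5197, 0.2096, 0.1522]
tool_rot: [[-0.906, 0.423, 0.002], [0.423, 0.906, 0.0], [-0.001, 0.001, -1.0]]
ft_force: [0.3, -0.1, 1.2]
grip_width: -0.0001
gripper_force: 0.0
```

```bash
python3 -m crank '[0,-2.3,-0.75,0,0, 0,-2.3,-0.75,0,0, 0,-2.4,-0.75,0,0, 0,0,0,2,0, 0,0,0,2,0, 0,0,0,0,0, 0,0,0,0,0, 0,0,0,0,0]'
python3 - <<'E'
from h import *
for n in("top","scene"):
    im=optics.get_image(n); p=proj(im,[.583,.12,.08]).round().astype(int); print(n,p)
    globals()[n]=im["color"][p[1]-75:p[1]+55,p[0]-55:p[0]+55]
b=np.hstack([top,scene])[:,:,::-1]; b=cv2.convertScaleAbs(b,alpha=1.4)
cv2.imwrite("pics/a1.png",cv2.resize(b,None,fx=3.6,fy=3.6,interpolation=cv2.INTER_CUBIC))
E
```

```text
time_s: 3.87
position: [0.5738, 0.1598, 0.1126]
tool_rot: [[-0.906, 0.423, 0.002], [0.423, 0.906, 0.0], [-0.002, 0.001, -1.0]]
ft_force: [0.3, -0.3, 1.0]
grip_width: -0.0001
gripper_force: 0.0
top [221 203]
scene [250 183]
```

View pics/a1.png

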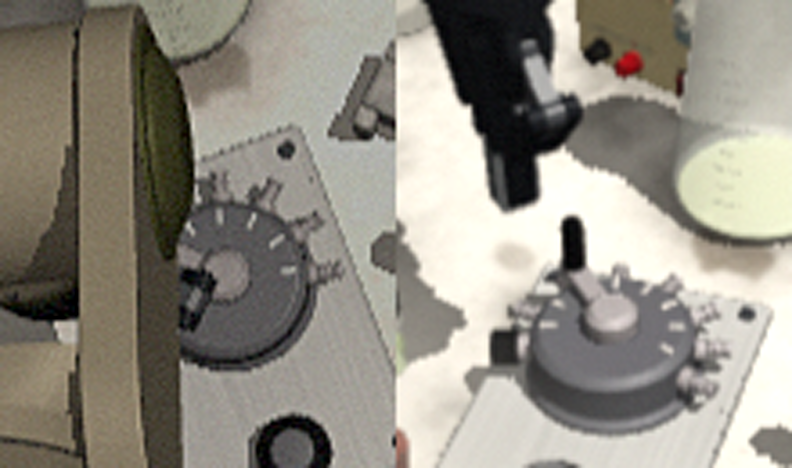

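The scene half shows the fingertip at (515,195), beside and above the post top at (570,225), as predicted. The top view is hidden by the arm. I'll lower it and make gentle contact.

```bash
python3 -m crank '[0,0,0,1.5,0, 0,0,0,1.5,0, 0,0,0,1.5,0, 0,0,0,0,0, 0,-0.3,0,0,0, 0,-0.3,0,0,0, 0,-0.3,0,0,0, 0,-0.3,0,0,0]'; python3 -m crank '[0,-0.2,0.08,0,0.05, 0,-0.2,0.08,0,0.05, 0,-0.2,0.08,0,0.05, 0,-0.2,0.08,0,0.05, 0,-0.2,0.08,0,0.05, 0,-0.2,0.08,0,0.05, 0,0,0,0,0, 0,0,0,0,0]'
cat > look.py <<'E'
import sys
from h import *
im=optics.get_image("scene"); save(im,"s%s.png"%sys.argv[1])
A=np.array([.583,.109])
for r in spotter.look_for(im,"selector_post")[:3]:
    p=at(im,np.array(r["at"])*[560,420],.075); v=p[:2]-A
    print(r["score"],p.round(4),"r",np.hypot(*v).round(4),"sel deg",125-np.degrees(np.arctan2(v[1],v[0])))
c=proj(im,[.583,.12,.08]).round().astype(int)
cv2.imwrite("pics/l%s.png"%sys.argv[1],cv2.resize(cv2.convertScaleAbs(im["color"][c[1]-60:c[1]+60,c[0]-60:c[0]+60,::-1],alpha=1.3),None,fx=4.5,fy=4.5,interpolation=cv2.INTER_CUBIC))
E
python3 look.py 1
```

```text
time_s: 4.63
position: [0.585, 0.1543, 0.0674]
tool_rot: [[-0.906, 0.423, 0.002], [0.423, 0.906, 0.0], [-0.002, 0.001, -1.0]]
ft_force: [-0.4, -0.7, 0.2]
grip_width: 0.0003
gripper_force: 0.3
time_s: 5.3
position: [0.5971, 0.152, 0.0667]
tool_rot: [[-0.741, 0.671, 0.001], [0.671, 0.741, 0.0], [-0.0, 0.0, -1.0]]
ft_force: [0.3, 0.5, 0.4]
grip_width: -0.0002
gripper_force: 0.0
0.55 [0.5741 0.0948 0.075 ] r 0.0168 sel deg 246.98163157786783
```

View pics/l1.png

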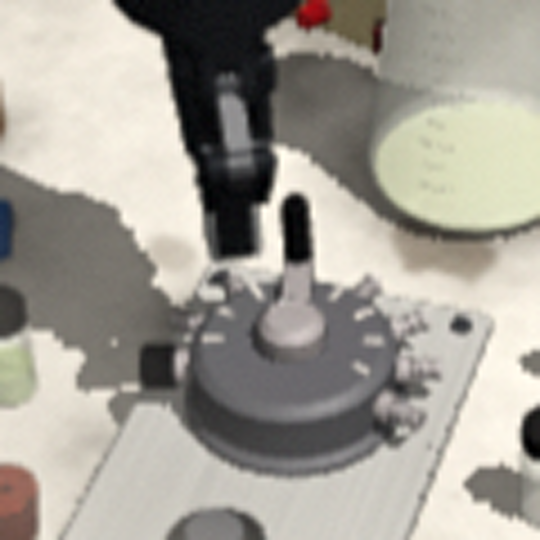

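The post top is now at crop (296,205), and the lever appears one click on, with a gap to the finger. I'll check this against the predicted positions.

```bash
cat >> look.py <<'E'
print("crop predictions of post top:")
for k in range(1,8):
    for f in (0,.5):
        a=np.radians(125-30*(k+f)); q=proj(im,[A[0]+.042*np.cos(a),A[1]+.042*np.sin(a),.087]); print(k+f,((q-c+60)*4.5).round(),end=" ")
E
python3 look.py 2
```

```text
0.56 [0.5809 0.0996 0.075 ] r 0.0097 sel deg 227.8328284505815
crop predictions of post top:
1 [201. 232.] 1.5 [220. 218.] 2 [243. 207.] 2.5 [269. 200.] 3 [296. 198.] 3.5 [323. 201.] 4 [347. 208.] 4.5 [368. 219.] 5 [385. 233.] 5.5 [394. 250.] 6 [397. 269.] 6.5 [393. 287.] 7 [381. 305.] 7.5 [363. 320.]
```

The lever is at outlet 3. Two more clicks to go, slowly, one at a time.

```bash
python3 -m crank '[0,-0.22,0.08,0,0.05, 0,-0.22,0.08,0,0.05, 0,-0.22,0.08,0,0.05, 0,-0.22,0.08,0,0.05, 0,-0.22,0.08,0,0.05, 0,-0.22,0.08,0,0.05, 0,-0.22,0.08,0,0.05, 0,-0.22,0.08,0,0.05]'; python3 -m crank '[0,-0.17,0.064,0,0.04, 0,-0.17,0.064,0,0.04, 0,-0.17,0.064,0,0.04, 0,0,0,0,0, 0,0,0,0,0, 0,0,0,0,0, 0,0,0,0,0, 0,0,0,0,0]'; python3 look.py 3
```

```text
time_s: 6.17
position: [0.6124, 0.1423, 0.0664]
tool_rot: [[-0.419, 0.908, -0.0], [0.908, 0.419, 0.0], [0.0, -0.0, -1.0]]
ft_force: [0.5, 0.3, -0.3]
grip_width: 0.0002
gripper_force: 0.3
time_s: 6.83
position: [0.6162, 0.1383, 0.0663]
tool_rot: [[-0.31, 0.951, -0.0], [0.951, 0.31, 0.0], [0.0, -0.0, -1.0]]
ft_force: [-0.3, 0.2, 0.4]
grip_width: -0.0002
gripper_force: 0.0
0.9 [0.5912 0.0947 0.075 ] r 0.0165 sel deg 185.29575664173757
crop predictions of post top:
1 [201. 232.] 1.5 [220. 218.] 2 [243. 207.] 2.5 [269. 200.] 3 [296. 198.] 3.5 [323. 201.] 4 [347. 208.] 4.5 [368. 219.] 5 [385. 233.] 5.5 [394. 250.] 6 [397. 269.] 6.5 [393. 287.] 7 [381. 305.] 7.5 [363. 320.]
```

View pics/l3.png

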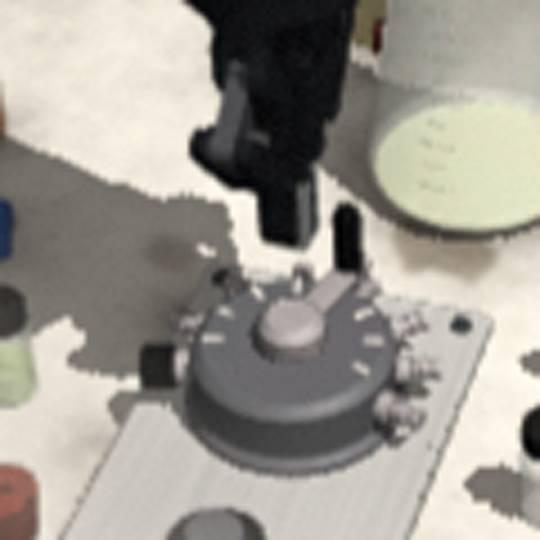

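The post is at (347,213), which is outlet 4, resting ahead of the finger. Last click, slower.

```bash
python3 -m crank '[0,-0.215,0.08,0,0.05, 0,-0.215,0.08,0,0.05, 0,-0.215,0.08,0,0.05, 0,-0.215,0.08,0,0.05, 0,-0.215,0.08,0,0.05, 0,-0.215,0.08,0,0.05, 0,-0.215,0.08,0,0.05, 0,-0.215,0.08,0,0.05]'; python3 -m crank '[0,-0.11,0.04,0,0.025, 0,-0.11,0.04,0,0.025, 0,-0.11,0.04,0,0.025, 0,-0.11,0.04,0,0.025, 0,-0.11,0.04,0,0.025, 0,0,0,0,0, 0,0,0,0,0, 0,0,0,0,0]'; python3 look.py 4|head -1
```

```text
time_s: 7.6
position: [0.6249, 0.1222, 0.0663]
tool_rot: [[0.088, 0.996, -0.0], [0.996, -0.088, 0.0], [0.0, -0.0, -1.0]]
ft_force: [-0.1, -0.5, -0.2]
grip_width: 0.0002
gripper_force: 0.2
time_s: 8.27
position: [0.6262, 0.1165, 0.0663]
tool_rot: [[0.209, 0.978, -0.0], [0.978, -0.209, 0.0], [0.0, -0.0, -1.0]]
ft_force: [-0.5, -0.5, -0.3]
grip_width: 0.0002
gripper_force: 0.0
0.63 [0.5859 0.0926 0.075 ] r 0.0166 sel deg 205.06464569231247
```

View pics/l4.png

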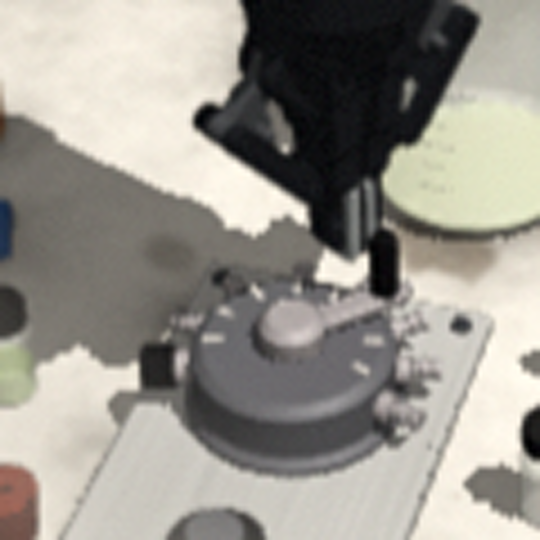

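The post is at (384,238), which is outlet 5, with two ticks left beyond it and the finger clear. I'll lift off and go above the button.

```bash
python3 -m crank '[0,0,0,-2.2,0, 0,0,0,-2.2,0, 0,0,0,-2.2,0, 0,-1.6,-3,0,0, 0,-1.6,-3,0,0, 0,-1.6,-3,0,0, 0,-1.75,-3,0,0, 0,0,0,0,0]'; python3 -m crank '[0,0,0,2.5,0, 0,0,0,2.5,0, 0,0,0,2.5,0, 0,0,0,0,0, 0,0,0,0,0, 0,0,0,0,0, 0,0,0,0,0, 0,0,0,0,0]'; python3 - <<'E'
from h import *
im=optics.get_image("scene"); s=env.observe(); print(s["position"],s["ft_force"])
c=proj(im,[.52,.09,.04]).round().astype(int); print(c)
cv2.imwrite("pics/b1.png",cv2.resize(cv2.convertScaleAbs(im["color"][c[1]-65:c[1]+55,c[0]-60:c[0]+60,::-1],alpha=1.3),None,fx=4.9,fy=4.9,interpolation=cv2.INTER_CUBIC))
for p in([.495,.0776,.035],[.621,.0913,.087],s["position"]): print(((proj(im,p)-c+[60,65])*4.9).round())
E
```

```text
time_s: 9.03
position: [0.489, 0.0771, 0.1319]
tool_rot: [[0.209, 0.978, -0.006], [0.978, -0.21, 0.0], [-0.001, -0.006, -1.0]]
ft_force: [0.4, 0.6, 0.3]
grip_width: 0.0003
gripper_force: 0.0
time_s: 9.7
position: [0.4958, 0.0775, 0.0586]
tool_rot: [[0.209, 0.978, 0.002], [0.978, -0.209, -0.0], [0.0, 0.002, -1.0]]
ft_force: [0.4, 0.3, 0.2]
grip_width: -0.0002
gripper_force: 0.0
[0.49569316 0.07752606 0.05836138] [-0.39844267 -0.33374264  0.44048289]
[242 227]
[274. 384.]
[458.  63.]
[271. 337.]
```

View pics/b1.png

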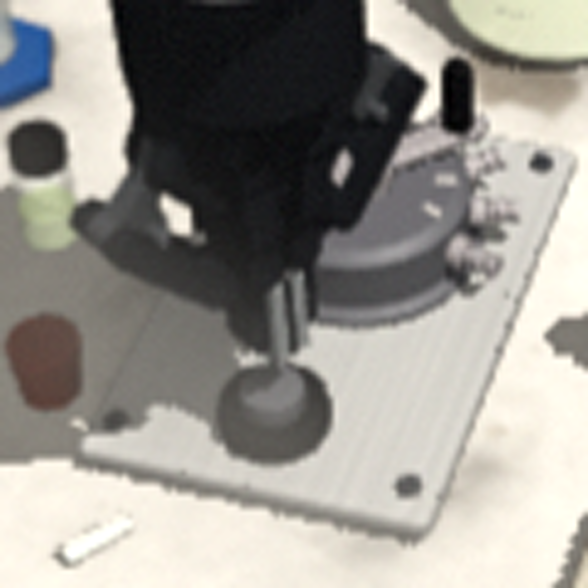

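The fingertip at about (283,350) is centred over the button cap, and the lever is still at outlet 5. The knuckles would come down near the head, so I'll turn the gripper crosswise to the plate before pressing.

```bash
python3 -m crank '[0,0,0,-1,0.125, 0,0,0,-1,0.125, 0,0,0,0,0.125, 0,0,0,0,0.125, 0,0,0,0,0.125, 0,0,0,0,0.125, 0,0,0,0,0.125, 0,0,0,0,0.125]'; python3 -m crank '[0,0,0,1.5,0, 0,0,0,1.5,0, 0,0,0,0.5,0, 0,0,0,0.4,0, 0,0,0,0.2,0, 0,0,0,0,0, 0,0,0,0,0, 0,0,0,0,0]'
```

```text
time_s: 10.42
position: [0.4954, 0.0775, 0.078]
tool_rot: [[0.938, 0.346, 0.001], [0.346, -0.938, -0.0], [0.001, 0.0, -1.0]]
ft_force: [-0.6, -0.1, 0.1]
grip_width: 0.0
gripper_force: 0.0
time_s: 11.08
position: [0.4954, 0.0775, 0.0369]
tool_rot: [[0.936, 0.352, 0.001], [0.352, -0.936, -0.0], [0.001, 0.0, -1.0]]
ft_force: [-0.0, 0.1, 0.5]
grip_width: -0.0
gripper_force: 0.6
```

```bash
python3 -m crank '[0,0,0,0.1,0, 0,0,0,0.1,0, 0,0,0,0.1,0, 0,0,0,0,0, 0,0,0,0,0, 0,0,0,0,0, 0,0,0,0,0, 0,0,0,0,0]'|egrep 'pos|ft_'; python3 -m crank '[0,0,0,0.1,0, 0,0,0,0.1,0, 0,0,0,0,0, 0,0,0,0,0, 0,0,0,0,0, 0,0,0,0,0, 0,0,0,0,0, 0,0,0,0,0]'|egrep 'pos|ft_'
```

```text
position: [0.4954, 0.0775, 0.0334]
ft_force: [0.8, 0.7, 2.2]
position: [0.4954, 0.0775, 0.0319]
ft_force: [-0.8, 0.9, 10.3]
```

```bash
python3 -m crank '[0,0,0,0.05,0, 0,0,0,0,0, 0,0,0,0,0, 0,0,0,0,0, 0,0,0,0,0, 0,0,0,0,0, 0,0,0,0,0, 0,0,0,0,0]'|egrep 'pos|ft_'; python3 - <<'E'
from h import *
im=optics.get_image("scene")
c=proj(im,[.51,.085,.04]).round().astype(int)
cv2.imwrite("pics/b2.png",cv2.resize(cv2.convertScaleAbs(im["color"][c[1]-50:c[1]+40,c[0]-40:c[0]+50,::-1],alpha=1.8),None,fx=6.5,fy=6.5,interpolation=cv2.INTER_CUBIC))
E
```

```text
position: [0.4955, 0.0775, 0.0318]
ft_force: [-1.2, -0.4, 15.7]
```

View pics/b2.png

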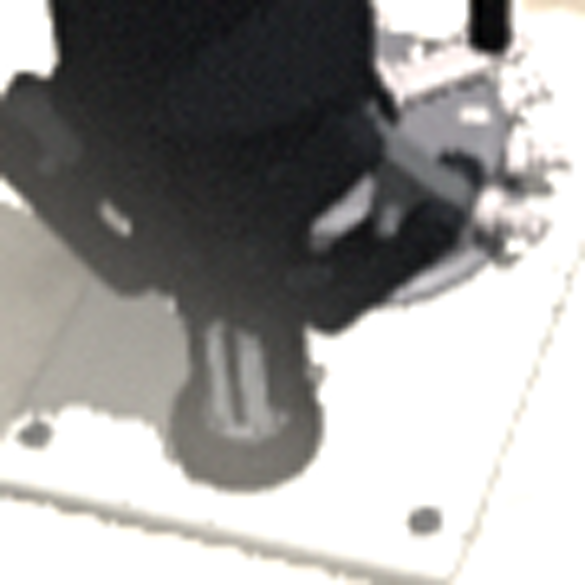

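The fingertip is on the cap, which still stands a little proud of the housing, and it is against a hard stop. I'll check the travel from the force as it comes up.

```bash
for i in 1; do python3 -m crank '[0,0,0,-0.12,0, 0,0,0,0,0, 0,0,0,0,0, 0,0,0,0,0, 0,0,0,0,0, 0,0,0,0,0, 0,0,0,0,0, 0,0,0,0,0]'|egrep 'pos|ft_'; python3 -m crank '[0,0,0,-0.12,0, 0,0,0,0,0, 0,0,0,0,0, 0,0,0,0,0, 0,0,0,0,0, 0,0,0,0,0, 0,0,0,0,0, 0,0,0,0,0]'|egrep 'pos|ft_'; python3 -m crank '[0,0,0,-0.12,0, 0,0,0,0,0, 0,0,0,0,0, 0,0,0,0,0, 0,0,0,0,0, 0,0,0,0,0, 0,0,0,0,0, 0,0,0,0,0]'|egrep 'pos|ft_'; python3 -m crank '[0,0,0,-0.12,0, 0,0,0,0,0, 0,0,0,0,0, 0,0,0,0,0, 0,0,0,0,0, 0,0,0,0,0, 0,0,0,0,0, 0,0,0,0,0]'|egrep 'pos|ft_'; done
```

```text
position: [0.4954, 0.0775, 0.032]
ft_force: [2.0, 0.8, 3.7]
position: [0.4952, 0.0775, 0.0332]
ft_force: [1.8, 0.3, 3.8]
position: [0.4949, 0.0775, 0.0343]
ft_force: [0.3, -1.1, 1.8]
position: [0.495, 0.0775, 0.0355]
ft_force: [-0.7, -0.8, 1.9]
```

The force is about 4 N just off the stop and fades as it rises, so the press was full. Lifting clear.

```bash
python3 -m crank '[0,0,0,-0.5,0, 0,0,0,-1.5,0, 0,0,0,-3,0, 0,0,0,-3,0, 0,0,0,-3,0, 0,0,0,-2,0, 0,0,0,0,0, 0,0,0,0,0]'|egrep 'pos|ft_|time'; python3 -m crank '[0,-3,0,0,0, 0,-3,0,0,0, 0,-3,0,0,0, 0,-2,0,0,0, 0,0,0,0,0, 0,0,0,0,0, 0,0,0,0,0, 0,0,0,0,0]'|egrep 'pos|ft_'; python3 - <<'E'
from h import *
im=optics.get_image("top")
cv2.imwrite("pics/f.png",cv2.resize(cv2.convertScaleAbs(im["color"][130:310,140:360,::-1],alpha=1.8),None,fx=3.3,fy=3.3,interpolation=cv2.INTER_CUBIC))
E
```

```text
time_s: 16.47
position: [0.4952, 0.0776, 0.1664]
ft_force: [-1.4, -0.2, -0.1]
position: [0.3928, 0.039, 0.1652]
ft_force: [-0.1, -0.6, -0.5]
```

View pics/f.png

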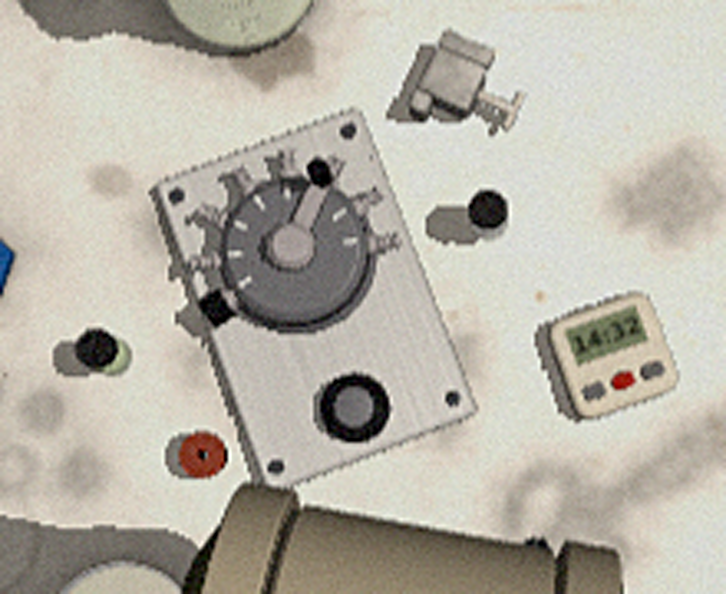

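The lever points at the fifth outlet (post at 318,172, two outlets remaining past it). The button is up, and the valve and the bystanders in view are unmoved. The stir bar is hidden under the arm, but nothing came near it.

```bash
python3 -c "
from rig import env
print(env.close_job())"
```

```text
the job is handed in; nothing more can be done
None
```

The job is handed in: I clicked the lever from outlet 2 round to outlet 5 without running past it, then pressed the start button down to its stop and let it come up again; the last picture shows the valve unmoved and the bystanders in view undisturbed (the stir bar was hidden under the arm), and no verdict was returned.

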